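Free the seized slide, run it gently home and clamp it

TASK

The carriage of the small linear slide on the bench has seized near its open end. Push it along the rail until it breaks free, then run it on gently until its nose bar bears lightly on the sprung end stop hidden inside the grey hood, without squeezing that stop's soft buffer hard, and leave it resting against the buffer. Only then swing the clamp lever on the carriage fully round towards the hood, let go of everything, and do not disturb the bottle and tins standing nearby.

Things in the scene. Friction and masses are not known exactly. Their poses are not given: they have to be found in the camera images.
- slide_base: Fixed linear slide on the bench: dark steel foot plate 90 x 420 x 12 mm, on it a steel rail 40 mm wide, top at z = 30 mm. Origin at bench level on the slide's centre line; the foot plate runs from y = -205 to +215 mm. Its +y axis is the direction of travel, from the open end towards the hood; z is up.
- end_hood: Grey sheet-metal hood fixed over the far end of the slide, 80 mm wide (x), top at z = 60 mm, from y = 90 to 215 mm of slide_base; same origin and axes as slide_base. Inside, out of sight, is a sprung end stop whose depth differs each time: the nose tip first meets its soft buffer 45 to 80 mm behind the hood's near face.
- hood_window (a point): Middle of the window in the hood's near face (z = 47 mm), where the nose bar enters. The buffer inside yields 0.8 mm per newton and bottoms out hard after 12 mm (14 N); over 15 N is too hard. It counts as seated at 1.5 N or more for 0.2 s, lever unswung; 3 to 8 N is good. When the push ends, rail friction keeps nose and buffer pressed together with up to 3 N.
- carriage: Aluminium carriage, 76 mm wide (x), 130 mm long (y), deck at z = 57 mm, slides on the rail along y. Axes as slide_base; origin at bench level under the middle of the 130 mm block, at y = -115 to -95 mm of slide_base at the start. Seized: needs 10 to 20 N (differs) to keep moving until it breaks free with a lurch, then about 3 N; it stays where left. Read forces in motion: at rest they fade.
- nose_tip (a point): Tip of the carriage's steel nose bar (22 mm wide, 12 mm high), which points at the hood; on the carriage at y = +170 mm, z = 47 mm. The carriage breaks free suddenly, after 25 to 50 mm of travel under the high force, lurching up to 15 mm ahead; from there 20 mm or more remain before the nose meets the buffer.
- lug (a point): Middle of the rear face (facing away from the hood) of the push lug, an upright plate 50 mm wide (x), 12 mm thick, z = 58 to 98 mm, at the rear end of the carriage. The point is at x = 0, y = -65 mm of the carriage, z = 80 mm. Nothing stands behind the face above the rail.
- lever_pivot (a point): Point on the clamp lever's upright turning axis, at z = 80 mm (above the hub); on the carriage at x = 0, y = +5 mm.
- lever_peg (a point): Middle height (z = 80 mm) of the black upright peg at the end of the clamp lever, 14 mm in diameter, from z = 61 to 97 mm, 62 mm from the pivot axis. Push the peg sideways to swing the lever.
- clamp_lever (a joint): Angle of the steel clamp lever on the carriage's deck, rad: 0 = the lever points across the rail to -x of the carriage (start), growing as its peg swings towards +y (the hood), clockwise from above, up to its end at 1.3, where it points nearly at the hood. It stays where it is left; turning takes about 1.6 N at the peg.
- oil_bottle: Bystander: cream oil bottle with a red cap, 48 mm across, 124 mm tall, standing loose beyond the slide (+x side); origin under its centre. Leave alone.
- tin_small: Bystander: small dark round tin with a grey lid, 41 mm across, 50 mm tall, standing loose beyond the slide (+x side); origin under its centre. Leave alone.
- wax_tin: Bystander: flat round tin, 67 mm across, 26 mm high, loose on the near side (-x) by the hood; origin under its centre. Leave alone.

How it is judged:
By the outcome, as a careful person would: the job done as asked, in the order asked, and still so for the second after the job is handed in, with the robot touching nothing.
It also fails if it takes over 58 s, if anything falls off the work surface, if the arm or the gripper's body presses on something with over 40 N, if the wrist force passes 120 N, or if a joint passes its speed limit or range.

ROBOT

A 6-joint arm with a two-finger parallel gripper is mounted at the origin on a cart in front of the work surface, level with it; the furniture and walls round the work are solid. World frame = base frame: x ahead of the robot, y to its left, z up, the work surface at z = 0. Lengths are in mm, angles in degrees, forces in N, time in s.
With the tool pointing down it reaches from about 350 to 850 mm from the base axis. Payload 8.1 kg.
Tool frame: the origin (TCP) lies between the finger pads; the fingertips stand 11 mm ahead of it and the grasp point (between the pads) lies 8 mm behind it; z points along the fingers, y is the line along which they close (so a half turn about z gives the same grasp; the last joint's range is limited). The gripper opens to 85 mm and grips with 20 to 120 N. Pads are 22 mm wide; open, the fingers measure 114 mm over their backs; the gripper's body (76 mm by 85 mm) begins 54 mm behind the grasp point. The pads swing forward as they close: fully open they stand 13 mm farther back than shut.
Start: joints at [64.492, 7.471, 85.268, -0, 87.261, -4.893], TCP at [211.231, 561.593, 242.292] pointing down, gripper open.
Joint ranges: [-169.43, 169.43], [-51.17, 129.36], [1.28, 143.12], [-76.62, 256.62], [0, 156.53], [-152.29, 152.29]. Speed limits (degrees/s): [136.94, 136.94, 159.86, 180, 180, 180].

INTERFACE

Orientations are given as [roll, pitch, yaw] about the fixed x, y, z axes, in that order (R = Rz(yaw) Ry(pitch) Rx(roll)).
In Python, from bench import r, snapshot, get_calibration gives the robot as it stands.
- The arm moves only by the tool step_arm, never from a script. Its argument "rows" is a list of rows, each a list of 2 entries, a list of its own where there are three numbers: the shift along the tool's x, y, z in mm, then the turn about the tool's z in degrees. In form: [[[tx, ty, tz], yaw], ...]. A call has 1 to 12 rows; each row is the pose to reach, as a shift and turn from the pose commanded when the call began, along the tool's axes at that moment; what a row does not reach only later rows make up. A row lasts 1/10 s, in which the tool goes at most 50 mm and 8.59 degrees, less where a joint would pass 70% of its speed; a pose out of reach is approached as far as the arm can. A call with a gripper value outside its range is refused whole. "fingers" is the opening, from 0 (shut) to 1 (fully open), set as the call begins (left out, the last holds). The fingers move at their own pace and stop on an object; "squeeze" is the grip in N (left out, the last holds). Time passes only in rows, so rows that repeat a pose let the fingers close. It gives the time, the measured TCP pose, the force, the opening and the grip force at its end, in the units of the state.
- r.sense(): the state, without advancing time (a new reading comes with each control period).
- snapshot(name): name is "scene" or "top" or "wrist"; returns the picture (420x560x3 uint8, blue, green, red); there is no depth.
- get_calibration(name): a dict with "fovy" (degrees; the focal length in pixels is half the picture's height over the tangent of half this angle, whatever the lens; pixels are square), "cx", "cy" (the principal point, pixels), "eye" and "orientation" of the camera in the world. Camera axes: x right, y up, looking along -z (the intrinsics and any distortion apply to the point x, -y, -z); pixel columns grow to the right and rows downward; lengths in mm; the calibration is good to about 2 mm. A picture is of the moment at which its call begins: read the wrist's pose just before it. get_calibration takes no time and is no camera call; for the wrist camera it gives the pose at the moment of the call.
- r.hand_in(): hands the job in; it is judged then, once.
The state is a dict: "time": time; "joint_pos": joint angles; "qd": joint speeds; "joint_efforts": joint torques, N m; "tool_pos": TCP position; "tcp_rot": TCP orientation; "ft_force": force on the tool from outside, world axes, zero at the start; "wrist_torque": the same for the moment, N m; "finger_gap": finger opening in mm; "grip_force": force on a finger pad.
Only numpy, scipy, OpenCV 4.12 (cv2) and the standard library are available. Lean on these libraries where they do the work, as an engineer would, in place of code of your own. Each camera call takes 0.05 s, during which the arm holds its last target. There are 200 camera calls.

## Working session

There is one attempt and no reset: what is moved stays moved. The work goes in short steps, Python scripts to look and compute and a tool call to move; the robot and the scene stay as the last step left them, time stands still between calls to the robot, and variables do not carry over. Pictures are saved under pics/ and viewed, at most 10 in all, crops included, and the job is handed in when it is done.

Besides the shell and the picture viewer there is one more tool, called after "Request:" by a JSON object that holds its "method" and its "body". step_arm: Moves the arm, as the interface text tells. Its arguments: {"type":"object","properties":{"rows":{"type":"array"},"fingers":{"type":"number"},"squeeze":{"type":"number"}},"required":["rows"]}

```bash
mkdir -p pics; python3 - <<'E'
from bench import r,snapshot,get_calibration
import cv2
s=r.sense(); print(s['time'],s['tool_pos'],s['tcp_rot'],s['ft_force'],s['finger_gap'])
for n in ('scene','top'):
    cv2.imwrite(f'pics/{n}0.png',snapshot(n)); print(n,get_calibration(n))
E
```

```text
0.0 [211.00907622 561.09093415 241.20733659] [-1.79891755e+02 -7.97117481e-03  1.59385368e+02] [-0.31122087  0.92355154 -0.94999453] 85.52630710748502
scene {'fovy': 43.10285555891353, 'cx': 279.00424886312527, 'cy': 205.1075915224464, 'eye': array([  -0.83807684, -522.94713886,  693.26672139]), 'orientation': array([ 53.68678183,  -0.65532338, -44.83967021])}
top {'fovy': 44.67792547861646, 'cx': 274.9953144278656, 'cy': 205.62599115584374, 'eye': array([ 448.41132858,   84.00614981, 1326.87061455]), 'orientation': array([  6.84545897,  -0.60119357, -90.68344144])}
```

View pics/top0.png

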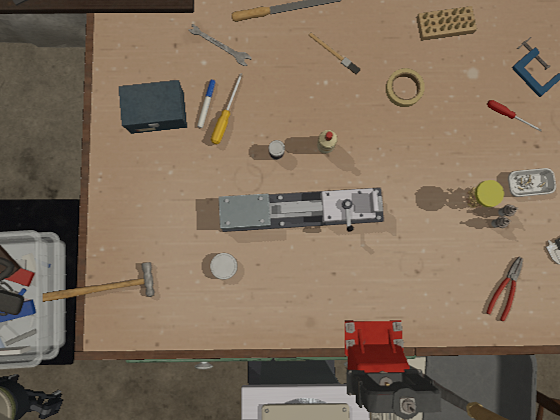

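View pics/scene0.png

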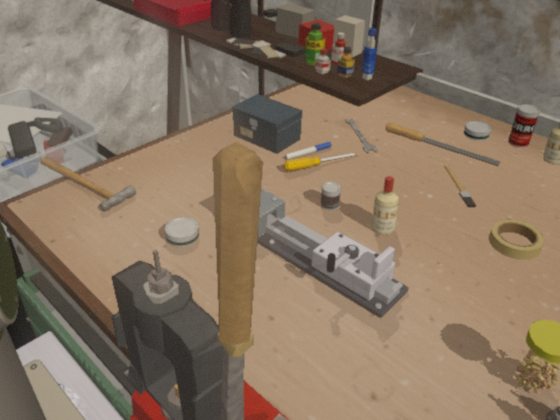

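The top view shows the slide lying roughly along the image row: hood at (245,210), carriage at (345,205), lug near (380,205), and the lever peg at about (350,226). The bottle is at (328,140), the small tin at (276,149) and the wax tin at (223,266). In the scene view, a vise-like object stands in front near (180,320).

```bash
cat > h.py <<'E'
import numpy as np, cv2
from scipy.spatial.transform import Rotation as R
from bench import r,snapshot,get_calibration
def K(c): 
    f=210/np.tan(np.radians(c['fovy']/2)); return np.array([[f,0,c['cx']],[0,f,c['cy']],[0,0,1]])
def ray(c,u,v):
    k=K(c); d=np.array([(u-k[0,2])/k[0,0],-(v-k[1,2])/k[0,0],-1.])
    return R.from_euler('xyz',c['orientation'],degrees=True).apply(d)
def onz(c,u,v,z):
    d=ray(c,u,v); e=np.array(c['eye']); return e+d*(z-e[2])/d[2]
def proj(c,p):
    q=R.from_euler('xyz',c['orientation'],degrees=True).inv().apply(np.array(p)-c['eye']); k=K(c)
    return np.array([k[0,2]+k[0,0]*q[...,0]/-q[...,2], k[1,2]-k[0,0]*q[...,1]/-q[...,2]]).T
E
python3 - <<'E'
from h import *
a=cv2.imread('pics/top0.png'); cv2.imwrite('pics/topc.png',cv2.resize(a[175:245,205:400],None,fx=4,fy=4,interpolation=cv2.INTER_CUBIC))
b=cv2.imread('pics/scene0.png'); cv2.imwrite('pics/scenec.png',cv2.resize(b[180:310,200:410],None,fx=3.8,fy=3.8,interpolation=cv2.INTER_CUBIC))
E
```

```text
(no output)
```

View pics/topc.png

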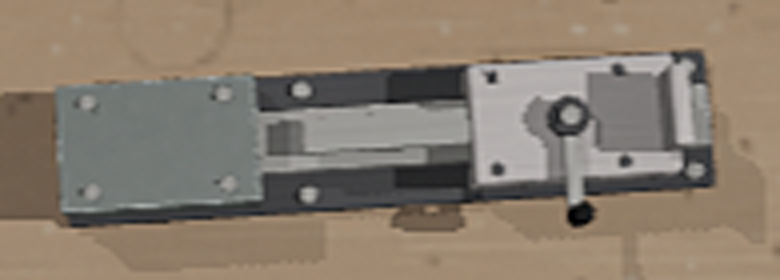

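View pics/scenec.png

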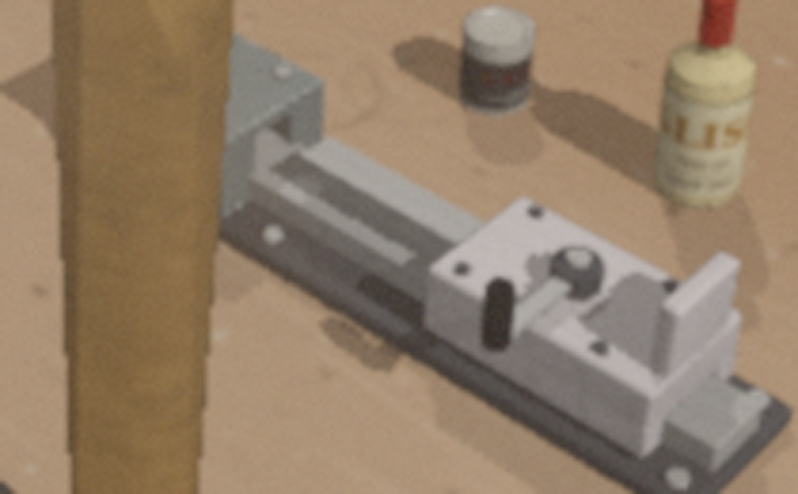

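The crops show these pixel positions (top crop, 4x, offset 205,175):

| Feature | Crop pixels |
|---|---|
| Hood top corners | (55,87), (255,75), (262,200), (65,212) |
| Deck front corners | (467,67), (472,190) |
| Hub | (569,116) |
| Peg | (580,213) |
| Lug top rear edge | about (692,58) to (703,143) |
| Plate rear corners | (703,50), (713,185) |

```bash
python3 - <<'E'
from h import *
np.set_printoptions(precision=1,suppress=True)
c=get_calibration('top'); s=get_calibration('scene')
P=lambda u,v,z: onz(c,205+u/4,175+v/4,z)
h=[P(55,87,60),P(255,75,60),P(262,200,60),P(65,212,60)]; print('hood',np.array(h)[:,:2])
print(*[np.linalg.norm(h[i]-h[i-1]) for i in range(4)])
pl=[P(703,50,12),P(713,185,12)];print('plate',pl, np.linalg.norm(pl[0]-pl[1]))
d=[P(467,67,57),P(472,190,57)];print('deck',d,np.linalg.norm(d[0]-d[1]))
print('hub',P(569,116,78),'peg',P(580,213,97),'lugrear',P(692,58,98),P(703,143,98))
far=(h[0]+h[3])/2; near=(h[1]+h[2])/2; rear=(pl[0]+pl[1])/2
ax=(far-rear)[:2]; print('len',np.linalg.norm(ax),'angle of +y axis',np.degrees(np.arctan2(ax[1],ax[0])))
e=(h[0]-h[1]+h[3]-h[2]); print(np.degrees(np.arctan2(e[1],e[0])))
# scene cross-checks: crop/3.8+(200,180)
S=lambda u,v,z: onz(s,200+u/3.8,180+v/3.8,z)
print('peg',S(499,283,97),'hub',S(578,256,78),'lugtop rear corners',S(740,262,98),S(682,305,98))
print('plate rear',S(790,415,12),'deck',S(523,197,57),S(428,268,57))
# vise
print('red',onz(c,375,322,0),onz(c,402,345,0),'handle in scene z400/300/200',onz(s,238,150,400),onz(s,238,150,300),onz(s,238,150,200))
print('knob top',onz(c,405,405,200),onz(s,160,285,200))
print('bottle',onz(c,328,143,120),'tin',onz(c,276,149,50),'wax',onz(c,223,266,26))
E
```

```text
hood [[624.2 209.2]
 [630.4  84.2]
 [552.   80.7]
 [545.9 202.9]]
78.57726772659836 125.18207338746949 78.56495264454479 122.41737604081766
plate [array([ 650.8, -208.1,   12. ]), array([ 562.4, -211.3,   12. ])] 88.440026201968
deck [array([634.6, -49.1,  57. ]), array([557. , -50.4,  57. ])] 77.56793087233292
hub [ 600.3 -109.1   78. ] peg [ 538.9 -111.1   97. ] lugrear [ 632.7 -182.1   98. ] [ 580.5 -186.9   98. ]
len 416.326061895599 angle of +y axis 92.96845254542997
92.86597144865988
peg [ 540.6 -113.1   97. ] hub [ 598.6 -113.4   78. ] lugtop rear corners [ 628.3 -180.    98. ] [ 586.2 -179.1   98. ]
plate rear [ 645.3 -211.    12. ] deck [634.5 -51.9  57. ] [560.7 -55.   57. ]
red [ 305.9 -183.3    0. ] [ 247.7 -250.     0. ] handle in scene z400/300/200 [ 322.  -140.1  400. ] [432.1  -9.6 300. ] [542.2 121.  200. ]
knob top [ 153.5 -200.9  200. ] [242.1 -67.9 200. ]
bottle [744.2 -60.3 120. ] tin [747.   64.5  50. ] wax [452.3 201.6  26. ]
```

Request:
{"method": "step_arm", "body": {"rows": [[[-15,-14,0],0],[[-45,-42,0],0],[[-75,-70,0],0],[[-105,-98,0],0],[[-135,-126,0],0],[[-165,-154,0],0],[[-195,-182,0],0],[[-225,-210,0],0],[[-255,-238,0],0],[[-285,-266,0],0],[[-315,-294,0],0],[[-330,-308,0],0]], "fingers": 0, "squeeze": 20}}

```text
time: 1.3
tool_pos: [412.4, 154.4, 242.0]
tcp_rot: [-180.0, 0.0, 159.3]
ft_force: [0.2, 0.1, 0.2]
finger_gap: -0.1
grip_force: 0.0
```

Request:
{"method": "step_arm", "body": {"rows": [[[-20,-18,0],6],[[-50,-46,0],14],[[-80,-74,0],22],[[-110,-102,0],30],[[-140,-130,0],38],[[-170,-158,0],46],[[-200,-186,0],54],[[-230,-214,0],60],[[-260,-242,0],64],[[-290,-270,0],66.5],[[-312,-288,0],66.5],[[-320.7,-294.5,0],66.5]]}}

```text
time: 2.5
tool_pos: [608.3, -233.9, 241.1]
tcp_rot: [-179.9, -0.0, 92.8]
ft_force: [-0.7, 0.3, -1.1]
finger_gap: -0.1
grip_force: 0.0
```

Request:
{"method": "step_arm", "body": {"rows": [[[0,0,20],0],[[0,0,50],0],[[0,0,80],0],[[0,0,110],0],[[0,0,140],0],[[0,0,158],0],[[0,0,165],0],[[0,0,165],0]]}}

```text
time: 3.3
tool_pos: [607.2, -230.5, 76.0]
tcp_rot: [-179.9, -0.1, 92.9]
ft_force: [-0.5, 0.8, 0.6]
finger_gap: 0.3
grip_force: 0.0
```

```bash
python3 - <<'E'
from h import *
a=snapshot('top'); b=snapshot('scene')
cv2.imwrite('pics/m1.png',np.hstack([cv2.resize(a[170:250,280:420],None,fx=2.8,fy=2.8),cv2.resize(b[200:320,250:450],None,fx=2,fy=2)[:224]]))
E
```

```text
(no output)
```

View pics/m1.png

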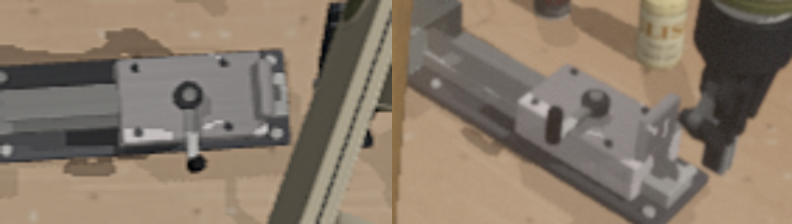

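The picture shows the closed fingers standing down behind the lug (scene crop around (718,160)), with a clear gap to the lug at (655,125).

Request:
{"method": "step_arm", "body": {"rows": [[[6,0,0],0],[[14,0,0],0],[[22,0,0],0],[[27,0,0],0],[[30,0,0],0],[[32,0,0],0]]}}

```text
time: 4.0
tool_pos: [606.5, -199.0, 77.4]
tcp_rot: [180.0, 0.0, 92.9]
ft_force: [0.2, -0.6, 0.5]
finger_gap: 0.0
grip_force: 0.0
```

Request:
{"method": "step_arm", "body": {"rows": [[[2,0,0],0],[[4,0,0],0]]}}

```text
time: 4.2
tool_pos: [606.3, -195.5, 77.3]
tcp_rot: [-180.0, 0.0, 92.9]
ft_force: [-0.4, 0.5, 0.1]
finger_gap: 0.3
grip_force: 0.0
```

Request:
{"method": "step_arm", "body": {"rows": [[[2,0,0],0],[[4,0,0],0]]}}

```text
time: 4.4
tool_pos: [606.1, -191.5, 77.3]
tcp_rot: [-180.0, 0.0, 92.9]
ft_force: [-0.8, -0.6, -0.2]
finger_gap: 0.4
grip_force: 0.0
```

Request:
{"method": "step_arm", "body": {"rows": [[[2,0,0],0],[[4,0,0],0]]}}

```text
time: 4.6
tool_pos: [606.0, -189.3, 77.4]
tcp_rot: [180.0, 0.2, 92.9]
ft_force: [1.8, -12.3, -5.1]
finger_gap: 0.3
grip_force: 5.3
```

Request:
{"method": "step_arm", "body": {"rows": [[[2,0,0],0],[[4,0,0],0]]}}

```text
time: 4.8
tool_pos: [605.8, -186.2, 77.4]
tcp_rot: [180.0, 0.2, 92.8]
ft_force: [2.4, -11.5, -4.7]
finger_gap: -0.1
grip_force: 5.6
```

Request:
{"method": "step_arm", "body": {"rows": [[[2,0,0],0],[[4,0,0],0]]}}

```text
time: 5.0
tool_pos: [605.6, -182.3, 77.4]
tcp_rot: [180.0, 0.2, 92.8]
ft_force: [2.2, -12.6, -4.2]
finger_gap: -0.2
grip_force: 6.4
```

Request:
{"method": "step_arm", "body": {"rows": [[[2,0,0],0],[[4,0,0],0],[[6,0,0],0],[[8,0,0],0]]}}

```text
time: 5.4
tool_pos: [605.2, -174.3, 77.3]
tcp_rot: [180.0, 0.2, 92.8]
ft_force: [0.8, -11.6, -4.4]
finger_gap: 0.0
grip_force: 5.6
```

Request:
{"method": "step_arm", "body": {"rows": [[[2,0,0],0],[[4,0,0],0],[[6,0,0],0]]}}

```text
time: 5.7
tool_pos: [604.9, -168.3, 77.4]
tcp_rot: [180.0, 0.2, 92.8]
ft_force: [1.3, -12.8, -3.1]
finger_gap: -0.0
grip_force: 6.7
```

Request:
{"method": "step_arm", "body": {"rows": [[[1.5,0,0],0],[[3,0,0],0]]}}

```text
time: 5.9
tool_pos: [604.7, -165.2, 77.3]
tcp_rot: [180.0, 0.2, 92.8]
ft_force: [0.8, -12.7, -3.1]
finger_gap: 0.1
grip_force: 6.5
```

Request:
{"method": "step_arm", "body": {"rows": [[[1.5,0,0],0],[[3,0,0],0]]}}

```text
time: 6.1
tool_pos: [604.6, -162.3, 77.4]
tcp_rot: [180.0, 0.2, 92.8]
ft_force: [0.6, -13.8, -4.1]
finger_gap: -0.0
grip_force: 7.0
```

Request:
{"method": "step_arm", "body": {"rows": [[[1.5,0,0],0],[[3,0,0],0]]}}

```text
time: 6.3
tool_pos: [604.4, -159.3, 77.4]
tcp_rot: [180.0, 0.2, 92.8]
ft_force: [1.1, -11.0, -4.2]
finger_gap: 0.0
grip_force: 5.2
```

Request:
{"method": "step_arm", "body": {"rows": [[[1.5,0,0],0],[[3,0,0],0]]}}

```text
time: 6.5
tool_pos: [604.2, -156.2, 77.3]
tcp_rot: [180.0, 0.2, 92.8]
ft_force: [0.9, -13.1, -3.9]
finger_gap: 0.0
grip_force: 6.4
```

Request:
{"method": "step_arm", "body": {"rows": [[[1.5,0,0],0],[[3,0,0],0]]}}

```text
time: 6.7
tool_pos: [604.1, -152.8, 77.3]
tcp_rot: [180.0, 0.2, 92.8]
ft_force: [0.7, -9.2, -1.9]
finger_gap: -0.5
grip_force: 5.0
```

Request:
{"method": "step_arm", "body": {"rows": [[[1.5,0,0],0],[[3,0,0],0]]}}

```text
time: 6.9
tool_pos: [603.8, -148.2, 77.3]
tcp_rot: [-180.0, 0.0, 92.8]
ft_force: [-0.0, -4.5, -0.5]
finger_gap: 0.6
grip_force: 1.6
```

Request:
{"method": "step_arm", "body": {"rows": [[[1.5,0,0],0],[[3,0,0],0]]}}

```text
time: 7.1
tool_pos: [603.6, -144.5, 77.3]
tcp_rot: [-180.0, 0.0, 92.9]
ft_force: [-1.2, -3.9, -0.6]
finger_gap: 0.2
grip_force: 1.6
```

Request:
{"method": "step_arm", "body": {"rows": [[[2,0,0],0],[[4,0,0],0],[[6,0,0],0],[[8,0,0],0]]}}

```text
time: 7.5
tool_pos: [603.3, -136.3, 77.3]
tcp_rot: [-180.0, -0.0, 92.9]
ft_force: [-1.4, -3.4, 0.5]
finger_gap: -0.1
grip_force: 1.6
```

Request:
{"method": "step_arm", "body": {"rows": [[[1.5,0,0],0],[[3,0,0],0],[[4.5,0,0],0],[[6,0,0],0]]}}

```text
time: 7.9
tool_pos: [602.9, -130.4, 77.3]
tcp_rot: [-180.0, -0.0, 92.9]
ft_force: [-2.4, -3.5, 0.3]
finger_gap: 0.2
grip_force: 1.6
```

Request:
{"method": "step_arm", "body": {"rows": [[[1,0,0],0],[[2,0,0],0],[[3,0,0],0]]}}

```text
time: 8.2
tool_pos: [602.8, -127.5, 77.3]
tcp_rot: [-180.0, 0.0, 92.9]
ft_force: [-1.7, -2.0, 0.5]
finger_gap: 0.0
grip_force: 1.5
```

Request:
{"method": "step_arm", "body": {"rows": [[[1,0,0],0],[[2,0,0],0]]}}

```text
time: 8.4
tool_pos: [602.8, -125.5, 77.3]
tcp_rot: [-180.0, 0.0, 92.9]
ft_force: [-2.0, -3.2, 0.0]
finger_gap: 0.1
grip_force: 1.5
```

Request:
{"method": "step_arm", "body": {"rows": [[[1,0,0],0],[[2,0,0],0]]}}

```text
time: 8.6
tool_pos: [602.6, -123.5, 77.2]
tcp_rot: [-180.0, -0.0, 92.9]
ft_force: [-2.5, -3.9, 0.4]
finger_gap: 0.4
grip_force: 1.5
```

Request:
{"method": "step_arm", "body": {"rows": [[[1,0,0],0],[[2,0,0],0]]}}

```text
time: 8.8
tool_pos: [602.6, -121.5, 77.3]
tcp_rot: [-180.0, -0.0, 92.9]
ft_force: [-2.8, -2.9, 0.4]
finger_gap: -0.1
grip_force: 1.5
```

Request:
{"method": "step_arm", "body": {"rows": [[[1,0,0],0],[[2,0,0],0]]}}

```text
time: 9.0
tool_pos: [602.5, -119.5, 77.3]
tcp_rot: [-180.0, 0.0, 92.9]
ft_force: [-3.1, -2.9, -0.2]
finger_gap: 0.3
grip_force: 1.5
```

Request:
{"method": "step_arm", "body": {"rows": [[[1,0,0],0],[[2,0,0],0]]}}

```text
time: 9.2
tool_pos: [602.4, -117.5, 77.3]
tcp_rot: [-180.0, -0.0, 92.9]
ft_force: [-2.5, -3.4, 0.0]
finger_gap: -0.1
grip_force: 1.5
```

Request:
{"method": "step_arm", "body": {"rows": [[[1,0,0],0],[[2,0,0],0]]}}

```text
time: 9.4
tool_pos: [602.3, -115.5, 77.3]
tcp_rot: [-180.0, -0.0, 92.9]
ft_force: [-2.1, -3.4, -0.0]
finger_gap: -0.2
grip_force: 1.5
```

Request:
{"method": "step_arm", "body": {"rows": [[[1,0,0],0],[[2,0,0],0]]}}

```text
time: 9.6
tool_pos: [602.2, -113.5, 77.3]
tcp_rot: [-180.0, 0.0, 92.9]
ft_force: [-2.4, -3.7, -0.6]
finger_gap: 0.1
grip_force: 1.5
```

Request:
{"method": "step_arm", "body": {"rows": [[[1,0,0],0],[[2,0,0],0]]}}

```text
time: 9.8
tool_pos: [602.1, -111.5, 77.3]
tcp_rot: [-180.0, -0.0, 92.9]
ft_force: [-2.4, -3.6, -0.1]
finger_gap: 0.3
grip_force: 1.5
```

Request:
{"method": "step_arm", "body": {"rows": [[[1,0,0],0],[[2,0,0],0]]}}

```text
time: 10.0
tool_pos: [602.0, -109.5, 77.3]
tcp_rot: [-180.0, -0.0, 92.9]
ft_force: [-2.6, -3.2, -0.2]
finger_gap: -0.1
grip_force: 1.5
```

Request:
{"method": "step_arm", "body": {"rows": [[[1,0,0],0],[[2,0,0],0]]}}

```text
time: 10.2
tool_pos: [601.9, -107.5, 77.3]
tcp_rot: [-180.0, -0.0, 92.9]
ft_force: [-2.3, -4.4, -0.6]
finger_gap: -0.1
grip_force: 1.5
```

Request:
{"method": "step_arm", "body": {"rows": [[[1,0,0],0],[[2,0,0],0]]}}

```text
time: 10.4
tool_pos: [601.8, -105.5, 77.3]
tcp_rot: [-180.0, -0.0, 92.9]
ft_force: [-2.6, -3.0, 0.3]
finger_gap: -0.2
grip_force: 1.5
```

Request:
{"method": "step_arm", "body": {"rows": [[[1,0,0],0],[[2,0,0],0]]}}

```text
time: 10.6
tool_pos: [601.7, -103.5, 77.3]
tcp_rot: [180.0, -0.0, 92.9]
ft_force: [-2.8, -4.0, -0.2]
finger_gap: 0.3
grip_force: 1.5
```

Request:
{"method": "step_arm", "body": {"rows": [[[1,0,0],0],[[2,0,0],0]]}}

```text
time: 10.8
tool_pos: [601.6, -101.5, 77.3]
tcp_rot: [-180.0, 0.0, 92.9]
ft_force: [-1.9, -3.5, 0.3]
finger_gap: -0.4
grip_force: 1.5
```

Request:
{"method": "step_arm", "body": {"rows": [[[1,0,0],0],[[2,0,0],0]]}}

```text
time: 11.0
tool_pos: [601.5, -99.5, 77.3]
tcp_rot: [-180.0, -0.0, 92.9]
ft_force: [-1.8, -3.5, -0.9]
finger_gap: 0.1
grip_force: 1.5
```

Request:
{"method": "step_arm", "body": {"rows": [[[1,0,0],0],[[2,0,0],0]]}}

```text
time: 11.2
tool_pos: [601.4, -97.5, 77.3]
tcp_rot: [-180.0, -0.0, 92.9]
ft_force: [-2.1, -2.9, -0.8]
finger_gap: 0.4
grip_force: 1.5
```

Request:
{"method": "step_arm", "body": {"rows": [[[1,0,0],0],[[2,0,0],0]]}}

```text
time: 11.4
tool_pos: [601.3, -95.5, 77.3]
tcp_rot: [-180.0, 0.0, 92.9]
ft_force: [-2.4, -2.7, -0.6]
finger_gap: 0.4
grip_force: 1.5
```

Request:
{"method": "step_arm", "body": {"rows": [[[1,0,0],0],[[2,0,0],0]]}}

```text
time: 11.6
tool_pos: [601.2, -93.5, 77.3]
tcp_rot: [180.0, 0.0, 92.9]
ft_force: [-2.7, -2.9, -0.1]
finger_gap: 0.1
grip_force: 1.5
```

Request:
{"method": "step_arm", "body": {"rows": [[[1,0,0],0],[[2,0,0],0]]}}

```text
time: 11.8
tool_pos: [601.1, -91.5, 77.3]
tcp_rot: [-180.0, 0.0, 92.9]
ft_force: [-1.4, -2.7, -0.1]
finger_gap: 0.1
grip_force: 1.5
```

Request:
{"method": "step_arm", "body": {"rows": [[[1,0,0],0],[[2,0,0],0]]}}

```text
time: 12.0
tool_pos: [601.0, -89.8, 77.3]
tcp_rot: [180.0, 0.0, 92.9]
ft_force: [-2.2, -4.8, -0.7]
finger_gap: -0.3
grip_force: 2.6
```

Request:
{"method": "step_arm", "body": {"rows": [[[1,0,0],0],[[2,0,0],0]]}}

```text
time: 12.2
tool_pos: [600.9, -88.2, 77.3]
tcp_rot: [180.0, 0.1, 92.9]
ft_force: [-1.5, -6.7, -0.9]
finger_gap: -0.0
grip_force: 3.5
```

Request:
{"method": "step_arm", "body": {"rows": [[[0.7,0,0],0],[[0.7,0,0],0],[[0.7,0,0],0],[[0.7,0,0],0]]}}

```text
time: 12.6
tool_pos: [600.9, -87.6, 77.3]
tcp_rot: [180.0, 0.1, 92.9]
ft_force: [-1.2, -6.1, -1.1]
finger_gap: -0.0
grip_force: 3.2
```

Request:
{"method": "step_arm", "body": {"rows": [[[-1,0,0],0],[[-4,0,0],0],[[-14,0,0],0],[[-28,0,0],0],[[-38,0,-10],0],[[-42,0,-30],0],[[-42,0,-50],0],[[-42,0,-60],0]]}}

```text
time: 13.4
tool_pos: [604.3, -130.3, 140.3]
tcp_rot: [179.8, 0.1, 92.8]
ft_force: [0.1, 0.2, 0.9]
finger_gap: 0.1
grip_force: 0.0
```

```bash
python3 - <<'E'
from h import *
a=snapshot('top'); b=snapshot('scene'); print(r.sense()['tool_pos'])
cv2.imwrite('pics/t2.png',a)
cv2.imwrite('pics/m2.png',np.vstack([cv2.resize(a[175:245,200:390],None,fx=4,fy=4,interpolation=cv2.INTER_CUBIC),cv2.resize(b[190:290,220:410],None,fx=4,fy=4)[:300]]))
E
```

```text
[ 604.46246553 -129.88436375  139.99721278]
```

View pics/m2.png

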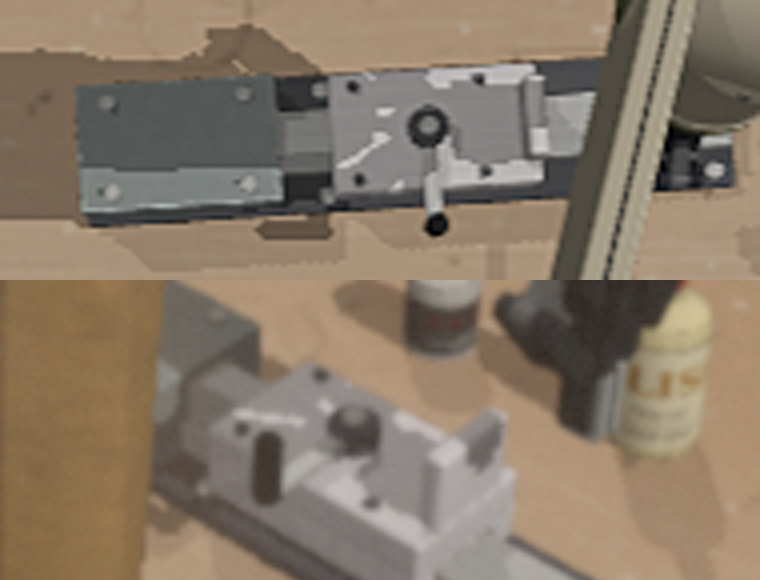

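The crops show the carriage with its nose in the hood and the lever still across. The peg is at top crop (436,225) and the hub at (428,126).

```bash
python3 - <<'E'
from h import *
np.set_printoptions(precision=1,suppress=True)
c=get_calibration('top')
hub=onz(c,200+428/4,175+126/4,78); peg=onz(c,200+436/4,175+225/4,97); print(hub,peg,np.linalg.norm((hub-peg)[:2]))
a=np.radians(92.9); ey=np.array([np.cos(a),np.sin(a)]); ex=np.array([np.sin(a),-np.cos(a)])
piv=(hub[:2]+peg[:2]+62*ex)/2; S0=piv-62*ex-30*ey; print('pivot',piv,'S0',S0)
t=r.sense()['tool_pos'][:2]; print('tool shift to S0',(S0-t)@ey,(S0-t)@ex)
for th in np.arange(0,1.41,.1): print(round(th,2),np.array([62*np.sin(th)-17.5*np.cos(th)+30,62-62*np.cos(th)-17.5*np.sin(th),np.degrees(th)]))
E
```

```text
[595.2  -9.7  78. ] [532.8 -11.9  97. ] 62.40820963177366
pivot [594.9  -9.2] S0 [534.5 -42.3]
tool shift to S0 90.98848299556177 -65.40147961705121
0.0 [12.5  0.   0. ]
0.1 [18.8 -1.4  5.7]
0.2 [25.2 -2.2 11.5]
0.3 [31.6 -2.4 17.2]
0.4 [38.  -1.9 22.9]
0.5 [44.4 -0.8 28.6]
0.6 [50.6  0.9 34.4]
0.7 [56.6  3.3 40.1]
0.8 [62.3  6.3 45.8]
0.9 [67.7  9.8 51.6]
1.0 [72.7 13.8 57.3]
1.1 [77.3 18.3 63. ]
1.2 [81.4 23.2 68.8]
1.3 [85.1 28.6 74.5]
1.4 [88.1 34.2 80.2]
```

Request:
{"method": "step_arm", "body": {"rows": [[[8,-15,0],0],[[30,-40,0],0],[[55,-60,0],0],[[78,-66,0],0],[[89,-65.5,0],0],[[91,-65.5,10],0],[[91,-65.5,30],0],[[91,-65.5,50],0],[[91,-65.5,60],0],[[91,-65.5,62],0],[[91,-65.5,62],0]]}}

```text
time: 14.6
tool_pos: [533.0, -41.7, 74.9]
tcp_rot: [-180.0, -0.0, 92.9]
ft_force: [0.1, -0.6, 0.7]
finger_gap: -0.1
grip_force: 0.0
```

```bash
python3 - <<'E'
from h import *
a=snapshot('top'); b=snapshot('scene'); print(r.sense()['tool_pos'])
cv2.imwrite('pics/m3.png',np.vstack([cv2.resize(a[175:245,200:390],None,fx=4,fy=4,interpolation=cv2.INTER_CUBIC),cv2.resize(b[190:290,220:410],None,fx=4,fy=4)[:300]]))
E
```

```text
[533.80382819 -41.63166756  76.17220237]
```

View pics/m3.png

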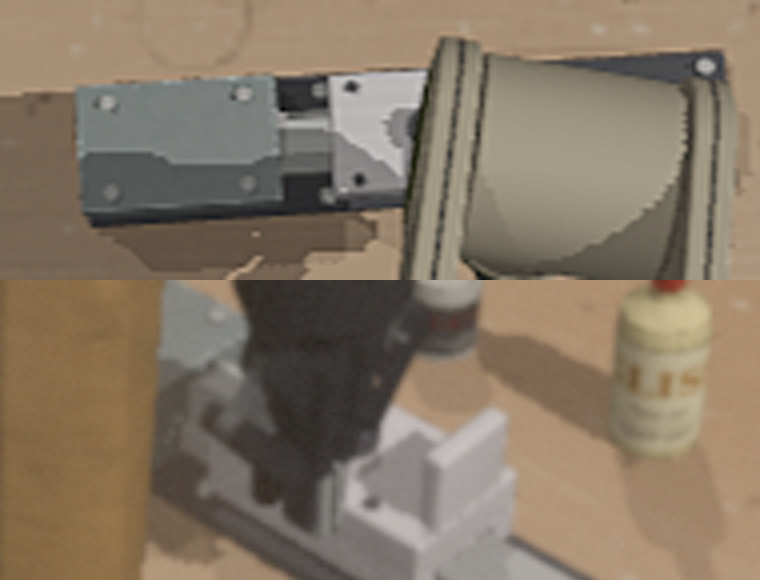

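The crop shows the fingertips down at scene crop (315,515), just behind the peg at (265,480). The lever has not moved.

Request:
{"method": "step_arm", "body": {"rows": [[[5,0,0],0],[[10,0,0],0],[[13,0,0],0],[[16,-0.8,0],3],[[19,-1.4,0],6],[[22,-1.8,0],9],[[25,-2.2,0],11.5],[[28.5,-2.3,0],14.5],[[31.6,-2.4,0],17]]}}

```text
time: 15.6
tool_pos: [529.5, -9.7, 75.9]
tcp_rot: [179.9, 0.0, 75.8]
ft_force: [1.2, -2.5, 0.8]
finger_gap: -0.5
grip_force: 0.8
```

Request:
{"method": "step_arm", "body": {"rows": [[[3.1,-0.8,0],2.9],[[6.3,-1.4,0],5.7],[[9.5,-1.9,0],8.6],[[12.7,-2.2,0],11.5],[[15.9,-2.3,0],14.3],[[19.1,-2.4,0],17.2],[[22.3,-2.2,0],20],[[25.5,-1.9,0],22.9],[[28.7,-1.4,0],25.8],[[31.9,-0.8,0],28.6]]}}

```text
time: 16.6
tool_pos: [536.1, 21.5, 75.7]
tcp_rot: [180.0, 0.0, 47.2]
ft_force: [-1.4, -2.0, 1.2]
finger_gap: -0.0
grip_force: 0.8
```

Request:
{"method": "step_arm", "body": {"rows": [[[3.1,-0.8,0],2.9],[[6.3,-1.4,0],5.7],[[9.5,-1.9,0],8.6],[[12.7,-2.2,0],11.5],[[15.9,-2.3,0],14.3],[[19.1,-2.4,0],17.2],[[22.3,-2.2,0],20]]}}

```text
time: 17.3
tool_pos: [549.3, 39.6, 75.5]
tcp_rot: [-180.0, 0.0, 27.2]
ft_force: [-0.9, -0.6, 0.4]
finger_gap: -0.0
grip_force: 0.9
```

Request:
{"method": "step_arm", "body": {"rows": [[[1.5,-0.5,0],1.5],[[3.1,-0.8,0],2.9]]}}

```text
time: 17.5
tool_pos: [551.7, 41.7, 75.3]
tcp_rot: [-180.0, 0.0, 24.4]
ft_force: [-1.5, 0.9, 1.4]
finger_gap: -0.2
grip_force: 0.9
```

Request:
{"method": "step_arm", "body": {"rows": [[[1.5,-0.5,0],1.5],[[3.1,-0.8,0],2.9],[[4.7,-1.1,0],4.3]]}}

```text
time: 17.8
tool_pos: [555.6, 44.4, 75.2]
tcp_rot: [-180.0, 0.0, 20.0]
ft_force: [-2.7, 1.3, 0.7]
finger_gap: 0.1
grip_force: 1.0
```

Request:
{"method": "step_arm", "body": {"rows": [[[0.8,-0.2,0],0.8],[[1.6,-0.4,0],1.5]]}}

```text
time: 18.0
tool_pos: [557.0, 45.3, 75.2]
tcp_rot: [-180.0, 0.0, 18.5]
ft_force: [-1.3, 0.8, 1.2]
finger_gap: 0.2
grip_force: 0.9
```

Request:
{"method": "step_arm", "body": {"rows": [[[0.7,0,0],0],[[1.4,0,0],0]]}}

```text
time: 18.2
tool_pos: [558.4, 45.7, 75.2]
tcp_rot: [-180.0, 0.0, 18.6]
ft_force: [-2.4, 1.9, 1.4]
finger_gap: -0.2
grip_force: 0.9
```

Request:
{"method": "step_arm", "body": {"rows": [[[0.7,0,0],0],[[1.4,0,0],0]]}}

```text
time: 18.4
tool_pos: [559.2, 46.0, 75.1]
tcp_rot: [-180.0, 0.1, 18.6]
ft_force: [-7.1, -0.4, 3.4]
finger_gap: 0.2
grip_force: 3.2
```

The end stop of the lever is reached (force rises to 7 N). Backing off, then checking.

Request:
{"method": "step_arm", "body": {"rows": [[[-1,0,0],0],[[-4,0,0],0],[[-14,0,0],0],[[-30,0,0],0],[[-40,0,-20],0],[[-50,0,-55],0],[[-65,0,-95],0],[[-90,0,-130],0],[[-120,0,-150],0],[[-140,0,-150],0],[[-140,0,-150],0]]}}

```text
time: 19.5
tool_pos: [426.0, 0.7, 226.3]
tcp_rot: [179.9, -0.1, 18.5]
ft_force: [0.8, 0.0, -0.5]
finger_gap: 0.3
grip_force: 0.0
```

```bash
python3 - <<'E'
from h import *
a=snapshot('top'); b=snapshot('scene'); print(r.sense()['tool_pos'],r.sense()['ft_force'])
cv2.imwrite('pics/t4.png',a)
cv2.imwrite('pics/m4.png',np.vstack([cv2.resize(a[120:280,190:390],None,fx=2,fy=2,interpolation=cv2.INTER_CUBIC),cv2.resize(b[180:310,200:400],None,fx=2,fy=2)]))
E
```

```text
[427.03054438   1.29661901 225.28254109] [-0.31100708  0.16308028 -0.4025021 ]
```

View pics/m4.png

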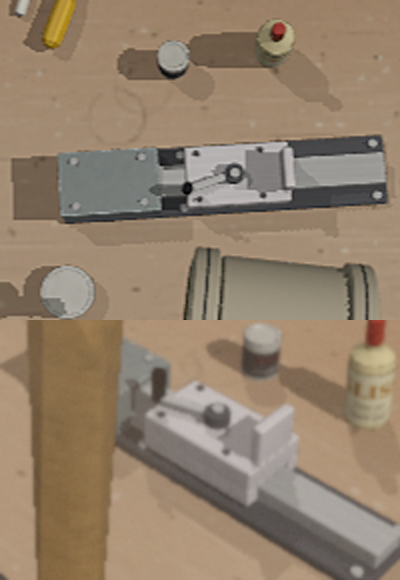

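The picture shows the lever pointing at the hood, with the peg at px (283.5,214). The hub is unchanged at (307,206), and the bottle and tins stand in place.

```bash
python3 - <<'E'
from h import *
c=get_calibration('top'); h=onz(c,307,206,78)[:2]; p=onz(c,283.5,214,97)[:2]
v=p-h; a=np.radians(92.9); print(np.linalg.norm(v), np.arctan2(v@[np.cos(a),np.sin(a)],-(v@[np.sin(a),-np.cos(a)])))
print(r.hand_in())
E
```

```text
62.39251815820507 1.2758180153986038
the job is handed in; nothing more can be done
None
```

The job is handed in: the carriage broke free and rests on the buffer (about 4 N when seated), and the lever is against its end stop (about 1.28 rad by camera). The robot is clear, the bottle and tins were left untouched, and it took about 20 s of the 58 s allowed.

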